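# Turn the utensil rack to its stop and hang up the skimmer

### The job

Turn the rotary utensil rack by its red knob until it clicks to its stop with the empty peg at the front (the robot's side), straight above the blue pointer on the rack's foot. Then hang the skimmer on that empty peg by the ring at the end of its handle, all the way down on the peg's ball collar, and leave it hanging there. Don't shift or knock over the jars and the jar lids standing around.

Things in the scene. Friction and masses are not known exactly. Their poses are not given: they have to be found in the camera images.
- rack_base: Fixed foot of the rotary utensil rack: dark steel disc 180 mm across, 20 mm thick, with a column. Origin: on the table, on the rack's vertical turning axis. Its -x axis is the rack's front, marked by a blue pointer block that sticks out 40 mm from the foot; at the back a bracket holds the spring ball of the click stops.
- rack (a joint): Turn of the rack's upper part about its vertical axis, rad, anticlockwise positive from above; 0: empty peg at the front, above the pointer. Starts at 0.65 to 1.25. Click stops at 0 and every quarter turn: pushed over a bump about 0.35 to 0.17 rad before a stop (about 8 N at the knob), then centred to 0.02 rad if let go within 0.08 rad. Between stops friction (0.1 N m) holds it.
- disc_top (a point): Centre of the top of the rack's turning disc, on its axis: steel, 200 mm across, top 187 mm above the table, black hub 20 mm tall. Four pegs stand at its rim a quarter turn apart: three carry fixed utensils that hang down outside the rim (within 160 mm of the axis, 45 to 225 mm above the table); the one with the blue tip is empty.
- knob_top (a point): Centre of the top of the red upright turning knob fixed on the rack's disc: plastic cylinder 22 mm across, 55 mm tall (187 to 242 mm above the table), 85 mm from the axis, an eighth of a turn clockwise (from above) of the empty peg. Can be pinched from above; the neighbouring pegs stand about 65 mm away and reach 255 mm above the table.
- peg_tip (a point): Centre of the round blue tip (13 mm across) of the empty peg: a steel rod 10 mm thick that rises from the disc's rim (90 mm from the axis, 187 mm above the table), leaning straight outward 35 degrees from vertical; the tip lies 133 mm from the axis, 248 mm above the table. Above its ball collar 42 mm of rod are free.
- peg_seat (a point): Point on the empty peg's centre line 49 mm down the peg from peg_tip: where the middle of the skimmer's ring comes to lie when it rests squarely on the peg's steel ball collar (42 mm across, 14 mm further down the peg).
- skimmer: Flat skimmer 192 mm long lying on the table, 0.1 to 0.2 kg. Origin: centre of the ring at the end of its handle, on its underside; +x points away from the blade, +z up as it lies. Ring: hole 32 mm, outside 48 mm, 6 mm thick. Blue grip 16 mm wide, 14 thick, from x = -30 to -100 mm. Round blade 76 mm across, 5 thick, centred at x = -130 mm. Centre of mass near x = -80 mm.
- jar_left: Lidded glass jar (white lid) on the table, left of and behind the rack; 68 mm across, 100 mm tall; origin under its centre. A bystander.
- jar_right: Lidded glass jar (white lid) on the table, right of the rack on the robot's side; 68 mm across, 100 mm tall; origin under its centre. A bystander.
- jar_scale_a: Lidded glass jar (steel lid), 68 mm across, 100 mm tall, standing on the 105 mm tall scale at the far right; origin under its centre. A bystander.
- jar_scale_b: A second jar just like jar_scale_a on the same scale. A bystander.
- lids: Stack of brass-coloured jar lids, 70 mm across, 26 mm high, on the table between the robot and the rack; origin under its centre. A bystander.

How it is judged:
By the outcome, as a careful person would: the job done as asked, in the order asked, and still so for the second after the job is handed in, with the robot touching nothing.
It also fails if it takes over 64 s, if anything falls off the work surface, if the arm or the gripper's body presses on something with over 40 N, if the wrist force passes 120 N, or if a joint passes its speed limit or range.

### The arm

A 7-joint arm with a two-finger parallel gripper is mounted at the origin on the work surface. World frame = base frame: x ahead of the robot, y to its left, z up, the work surface at z = 0. Lengths are in mm, angles in rad, forces in N, time in s.
With the tool pointing down it reaches from about 400 to 925 mm from the base axis. Payload 5.6 kg.
Tool frame: the origin (TCP) lies at the centre of the arm's flange, where the gripper is bolted on; the fingertips stand 173 mm ahead of it and the grasp point (between the pads) lies 155 mm ahead of it; z points along the fingers, y is the line along which they close (so a half turn about z gives the same grasp; the last joint's range is limited). The gripper opens to 85 mm and grips with 20 to 120 N. Pads are 22 mm wide; open, the fingers measure 114 mm over their backs; the gripper's body (76 mm by 85 mm) begins 54 mm behind the grasp point. The pads swing forward as they close: fully open they stand 13 mm farther back than shut.
Start: joints at [-0.043, 0.468, -0.012, 1.603, 0.006, 1.071, -0.056], TCP at [650.001, -0.036, 404.69] pointing down, gripper open.
Joint ranges: [-2.53, 2.53], [-0.31, 2.02], [-1.57, 1.55], [0.28, 2.44], [-1.29, 4.43], [0.15, 1.84], [-2.92, 2.92]. Speed limits (rad/s): [2.57, 2.57, 3.14, 3.14, 3.14, 3.14, 3.14].

### API

Orientations are given as a unit quaternion [w, x, y, z].
In Python, from bench import r gives the robot as it stands.
- The arm moves only by the tool send_rows, never from a script. Its arguments are lists of equal length, an entry for each row: "fingers": the opening, from 0 (shut) to 1 (fully open); "delta_pos": the shift along the world's x, y, z in cm, a list of three; "angular": the turn, a rotation vector about the world's x, y, z in rad, a list of three. A call has 1 to 8 rows; each row is the pose to reach, as a shift and turn from the pose commanded when the call began; what a row does not reach only later rows make up. A row lasts 1/8 s, in which the tool goes at most 62.5 mm and 10.7 degrees, less where a joint would pass 70% of its speed; a pose out of reach is approached as far as the arm can. A call with a gripper value outside its range is refused whole. The fingers move at their own pace and stop on an object; "force" is the grip in N (left out, the last holds). Time passes only in rows, so rows that repeat a pose let the fingers close. It gives the time, the measured TCP pose, the force, the opening and the grip force at its end, in the units of the state.
- r.get_state(): the state, without advancing time (a new reading comes with each control period).
- r.read_camera(name): name is "scene" or "side" or "wrist"; returns a dict with "pixels" (384x512x3 uint8, blue, green, red), "depth" (384x512 float32, mm along the optical axis (not along the pixel's ray), 0 where there is no reading), "K" (3x3 intrinsics, pixels), "dist_coeffs" ([k1, k2, p1, p2, k3] as OpenCV has them; the pictures are not rectified), "rvec" (rotation vector, rad) and "tvec" (3), from world to camera coordinates, as OpenCV has them. Camera axes: x right, y down, z forward; pixel columns grow to the right and rows downward; lengths in mm; the calibration is good to about 2 mm. A picture is of the moment at which its call begins.
- r.finish_job(): hands the job in; it is judged then, once.
The state is a dict: "time_s": time; "joint_pos": joint angles; "qd": joint speeds; "effort": joint torques, N m; "tcp_pos": TCP position; "tcp_rot": TCP orientation; "contact_force": force on the tool from outside, world axes, zero at the start; "ft_torque": the same for the moment, N m; "grip_width": finger opening in mm; "grasp_force": force on a finger pad.
Only numpy, scipy, OpenCV 4.12 (cv2) and the standard library are available. Lean on these libraries where they do the work, as an engineer would, in place of code of your own. Each camera call takes 0.05 s, during which the arm holds its last target. There are 200 camera calls.

## Working session

There is one attempt and no reset: what is moved stays moved. The work goes in short steps, Python scripts to look and compute and a tool call to move; the robot and the scene stay as the last step left them, time stands still between calls to the robot, and variables do not carry over. Pictures are saved under pics/ and viewed, at most 10 in all, crops included, and the job is handed in when it is done.

Besides the shell and the picture viewer there is one more tool, called after ">>>" as a command line: name --argument value ..., lists and objects as JSON in quotes. send_rows: Moves the arm, as the interface text tells. Its arguments: {"type":"object","properties":{"fingers":{"type":"array","items":{"type":"number"}},"delta_pos":{"type":"array","items":{"type":"array","items":{"type":"number"}}},"angular":{"type":"array","items":{"type":"array","items":{"type":"number"}}},"force":{"type":"number"}},"required":["fingers","delta_pos","angular"]}

```bash
mkdir -p pics
cat > h.py <<'E'
import numpy as np, cv2
from bench import r
def cam(n):
    c=r.read_camera(n); c['R']=cv2.Rodrigues(np.array(c['rvec'],float))[0]; c['t']=np.array(c['tvec'],float).reshape(3); return c
def pts(c):
    h,w=c['depth'].shape; u,v=np.meshgrid(np.arange(w),np.arange(h))
    p=cv2.undistortPoints(np.stack([u,v],-1).reshape(-1,1,2).astype(np.float64),np.array(c['K'],float),np.array(c['dist_coeffs'],float)).reshape(h,w,2)
    d=c['depth'].astype(float); P=np.dstack([p*d[...,None],d]); W=(P-c['t'])@c['R']; W[d==0]=np.nan; return W
def proj(c,X):
    return cv2.projectPoints(np.array(X,float).reshape(-1,1,3),np.array(c['rvec'],float),c['t'],np.array(c['K'],float),np.array(c['dist_coeffs'],float))[0].reshape(-1,2)
E
python3 - <<'E'
from h import *
for n in ['scene','side','wrist']:
    c=cam(n); np.savez('%s0.npz'%n,**c); cv2.imwrite('pics/%s0.png'%n,c['pixels']); print(n,(-c['R'].T@c['t']).round(), c['R'][2].round(2))
a=[cv2.imread('pics/%s0.png'%n) for n in ['scene','side']]
E
```

```text
scene [1234. -522. 1104.] [-0.52  0.35 -0.78]
side [ -74. -917.  734.] [ 0.56  0.67 -0.49]
wrist [649.  74. 373.] [-0.   -0.29 -0.96]
```

View pics/scene0.png

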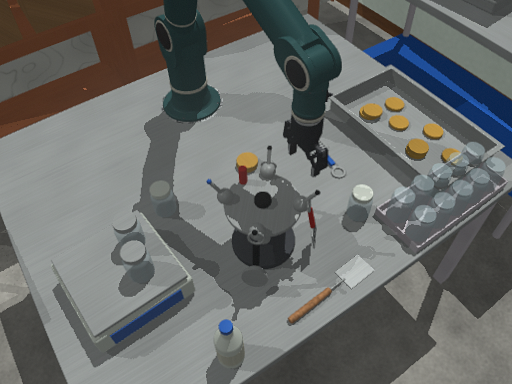

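View pics/side0.png

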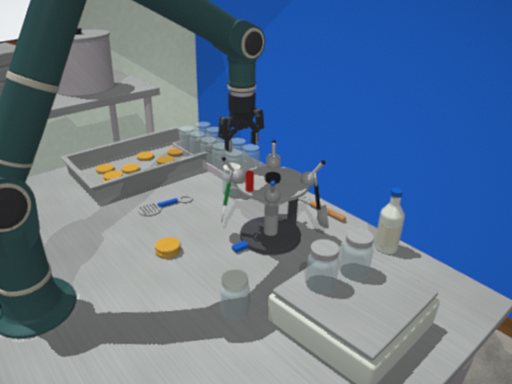

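The scene view shows the red knob at (242,175), the blue peg tip at (209,182) and the skimmer ring at (339,172). The side view shows the pointer at (240,246), the skimmer from (150,209) to (186,199) and the lids at (168,247). Next I'll localise them.

Run:
```python
from h import *
for n in ['scene','side']:
    c=dict(np.load(n+'0.npz')); W=pts(c); hsv=cv2.cvtColor(c['pixels'],cv2.COLOR_BGR2HSV)
    H,S,V=[hsv[...,i].astype(int) for i in range(3)]
    box=(W[...,0]>400)&(W[...,0]<900)&(abs(W[...,1])<450)&(W[...,2]>-5)&(W[...,2]<300)
    for nm,m in dict(blue=(H>100)&(H<130)&(S>130)&(V>50),red=((H<8)|(H>172))&(S>150),yellow=(H>12)&(H<30)&(S>130)).items():
        k,l,st,ce=cv2.connectedComponentsWithStats((m&box).astype(np.uint8))
        for i in range(1,k):
            if st[i,4]>=8:
                q=W[l==i]; print(n,nm,ce[i].round(),st[i,4],np.median(q,0).round(),q.min(0).round(),q.max(0).round())
    # disc top
    q=W[box&(abs(W[...,2]-187)<4)]
    print('disc',len(q),q.min(0).round(),q.max(0).round(),np.median(q,0).round())
    for nm,z in (('jar',100),('lid',26)):
        m=(box&(abs(W[...,2]-z)<5)).astype(np.uint8);k,l,st,ce=cv2.connectedComponentsWithStats(m)
        for i in range(1,k):
            if st[i,4]>=60: q=W[l==i]; print(nm,ce[i].round(),st[i,4],q.min(0).round(),q.max(0).round())
    m=box&(W[...,2]>2)&(W[...,2]<16)
    k,l,st,ce=cv2.connectedComponentsWithStats(m.astype(np.uint8))
    for i in range(1,k):
        if st[i,4]>=40: q=W[l==i]; print('low',ce[i].round(),st[i,4],q.min(0).round(),q.max(0).round())
```

```text
scene blue [330. 161.] 42 [536. 221.  13.] [515. 213.   0.] [550. 232.  20.]
scene blue [208. 181.] 15 [ 568. -228.  254.] [ 564. -232.  247.] [ 572. -224.  259.]
scene blue [174. 298.] 173 [ 694. -428.   54.] [ 691. -450.   26.] [ 696. -405.   79.]
scene blue [226. 327.] 165 [ 883. -381.  190.] [ 866. -394.  179.] [ 896. -367.  194.]
scene red [242. 174.] 103 [ 576. -137.  227.] [ 564. -143.  191.] [ 582. -126.  247.]
scene red [311. 219.] 70 [746. -39. 145.] [738. -47. 109.] [753. -31. 181.]
scene yellow [251. 164.] 69 [409.  -3.  27.] [ 400. -131.   17.] [573.  25. 246.]
scene yellow [318. 296.] 59 [ 884. -108.   18.] [ 879. -162.   13.] [894. -78.  23.]
scene yellow [298. 311.] 17 [ 888. -182.   20.] [ 882. -201.   13.] [ 889. -164.   26.]
disc 3219 [ 523. -449.  183.] [896. -29. 191.] [ 665. -139.  188.]
jar [441. 171.] 240 [781. 379.  95.] [840. 443. 105.]
jar [423. 183.] 246 [782. 300.  95.] [837. 363. 105.]
jar [460. 186.] 173 [862. 378.  95.] [900. 443. 105.]
jar [362. 193.] 279 [704. 129.  95.] [763. 191. 105.]
jar [162. 193.] 78 [ 400. -330.   95.] [ 419. -279.  105.]
jar 
[... 2920 characters left out ...]
887. -361.  105.]
jar [292. 288.] 630 [ 421. -450.   95.] [ 532. -386.  105.]
jar [242. 274.] 66 [ 400. -333.   95.] [ 414. -283.  101.]
lid [174. 172.] 311 [401. 261.  21.] [797. 399.  31.]
lid [386. 244.] 67 [ 843. -418.   21.] [ 891. -359.   31.]
lid [277. 322.] 68 [ 416. -449.   21.] [ 423. -389.   31.]
low [167. 177.] 378 [400. 263.   2.] [765. 396.  16.]
low [234. 193.] 40 [704. 122.   2.] [742. 140.  16.]
low [159. 205.] 193 [408. 189.   2.] [572. 264.  15.]
low [309. 203.] 50 [ 871. -107.    2.] [884. -27.  16.]
low [336. 215.] 93 [ 875. -217.    2.] [ 898. -150.   16.]
low [263. 248.] 373 [ 521. -223.    2.] [703. -90.  16.]
low [385. 250.] 85 [ 844. -416.    2.] [ 887. -356.   16.]
```

View pics/wrist0.png

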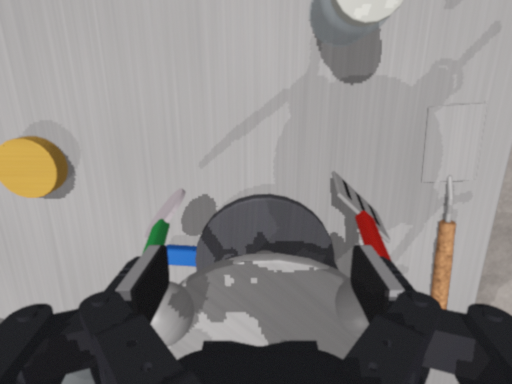

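Wrist view: disc and foot at about (265,250), pointer at (180,255), lids at (30,167), and jar_left's lid at (370,0). Next: fit the rack axis, front heading, skimmer axis and joint angle.

Run:
```python
from h import *
from scipy.optimize import least_squares
for n in ['scene','side']:
    c=dict(np.load(n+'0.npz')); W=pts(c); q=W[np.isfinite(W[...,0])]
    d=q[(abs(q[:,2]-187)<3)&(np.hypot(q[:,0]-655,q[:,1]+130)<112)]
    ang=np.arctan2(d[:,1]+130,d[:,0]-655); rr=np.hypot(d[:,0]-655,d[:,1]+130); b=((ang+np.pi)/(2*np.pi)*36).astype(int)
    rim=np.array([d[b==k][np.argmax(rr[b==k])] for k in range(36) if (b==k).sum()>5 and rr[b==k].max()>85])
    f=least_squares(lambda p:np.hypot(rim[:,0]-p[0],rim[:,1]-p[1])-100,[655,-130],loss='soft_l1',f_scale=2)
    print(n,'axis',f.x.round(1),len(rim), 'res',np.abs(f.fun).mean().round(1))
    hsv=cv2.cvtColor(c['pixels'],cv2.COLOR_BGR2HSV).astype(int)
    hub=q[(q[:,2]>203)&(q[:,2]<211)&(np.hypot(q[:,0]-655,q[:,1]+130)<30)]; print(' hub',np.median(hub,0).round(1),len(hub))
    bl=(hsv[...,0]>100)&(hsv[...,0]<130)&(hsv[...,1]>130)
    for nm,m in (('pointer',bl&(abs(W[...,0]-543)<30)&(abs(W[...,1]+125)<40)&(W[...,2]>14)&(W[...,2]<24)),('grip',bl&(abs(W[...,0]-515)<60)&(abs(W[...,1]-217)<40)&(W[...,2]>6))):
        p=W[m][:,:2]
        if len(p)<8: continue
        u=cv2.fitLine(p.astype(np.float32),cv2.DIST_L2,0,.01,.01).ravel(); print(' ',nm,len(p),p.mean(0).round(1),p.min(0).round(),p.max(0).round(),'dir deg',np.degrees(np.arctan2(u[1],u[0])).round(1))
    red=((hsv[...,0]<8)|(hsv[...,0]>172))&(hsv[...,1]>150)&(np.hypot(W[...,0]-568,W[...,1]+138)<30)
    p=W[red]; p=p[(p[:,2]>195)&(p[:,2]<236)]; cc=-c['R'].T@c['t']
    # visible cylinder surface: fit radius 11
    g=least_squares(lambda k:np.hypot(p[:,0]-k[0],p[:,1]-k[1])-11,p.mean(0)[:2]+8*(p.mean(0)-cc)[:2]/np.linalg.norm((p.mean(0)-cc)[:2]),loss='soft_l1'); print('  knob',g.x.round(1))
c=dict(np.load('side0.npz')); s=cv2.resize(c['pixels'][185:225,130:205],None,fx=8,fy=8,interpolation=cv2.INTER_CUBIC)
cv2.imwrite('pics/sk.png',s)
```

```text
scene axis [ 655.7 -128.2] 30 res 1.5
 hub [ 656.2 -128.8  207.6] 189
  grip 40 [534.6 222. ] [515. 213.] [550. 232.] dir deg -17.9
  knob [ 569.1 -131.1]
side axis [ 650.7 -133.4] 27 res 3.1
 hub [ 650.1 -132.5  204.5] 74
  pointer 58 [ 545.1 -125. ] [ 521. -137.] [ 565. -114.] dir deg -1.9
  grip 66 [510.2 217.9] [480. 205.] [543. 229.] dir deg -8.6
  knob [ 568.4 -133. ]
```

View pics/sk.png

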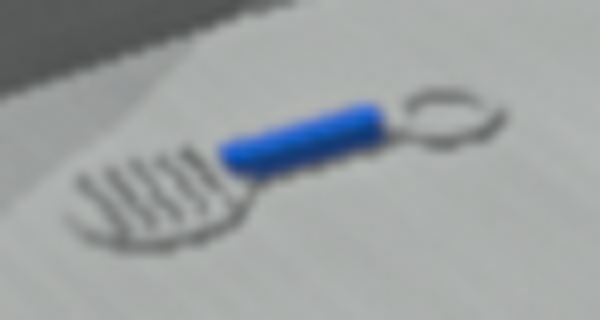

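The skimmer's ring points to the right in the crop, with the blade at left and the axis at about -15°. The rack axis is near (654,-130) and the knob at (569,-132). I'll go above the knob, turned 90° so the fingers close radially.

>>> send_rows --fingers '[1,1,1,1,0.8,0.7,0.7,0.7]' --delta_pos '[[0,0,4],[-1,-1,6],[-3,-4,6],[-5,-8,6],[-7,-11,6],[-8.1,-13.2,6],[-8.1,-13.2,6],[-8.1,-13.2,6]]' --angular '[[0,0,0.18],[0,0,0.36],[0,0,0.54],[0,0,0.72],[0,0,0.9],[0,0,1.08],[0,0,1.26],[0,0,1.44]]'

```text
time_s: 1.15
tcp_pos: [568.7, -132.6, 464.5]
tcp_rot: [-0.0, 0.063, 0.998, 0.0]
contact_force: [0.2, 0.8, 0.1]
grip_width: 59.7
grasp_force: 0.0
```

>>> send_rows --fingers '[0.7,0.7]' --delta_pos '[[0,0,0],[0,0,0]]' --angular '[[0,0,0.13],[0,0,0.13]]'

```text
time_s: 1.4
tcp_pos: [568.9, -132.2, 464.4]
tcp_rot: [-0.0, 0.001, 1.0, 0.0]
contact_force: [0.2, 0.6, -0.6]
grip_width: 59.8
grasp_force: 0.0
```

Run:
```python
from h import *
s=r.get_state(); print(s['tcp_pos'],s['tcp_rot'],s['grip_width'],s['joint_pos'])
c=cam('wrist'); np.savez('w1.npz',**c); cv2.imwrite('pics/w1.png',c['pixels'])
W=pts(c); hsv=cv2.cvtColor(c['pixels'],cv2.COLOR_BGR2HSV).astype(int)
red=((hsv[...,0]<8)|(hsv[...,0]>172))&(hsv[...,1]>150)&(W[...,2]>180)
p=W[red];t=p[p[:,2]>237]; print('knob top',len(t),t.mean(0),t.min(0),t.max(0))
```

```text
[ 568.87410836 -132.17378759  464.39397096] [-2.66458582e-04  1.24467242e-03  9.99999178e-01  1.50978044e-04] 59.7529531267629 [ 0.36828418  0.31848063 -0.24721764  1.69033536  0.08403169  1.14374838
  1.66642431]
knob top 733 [ 567.71532137 -133.73655487  241.68136699] [ 558.44469369 -143.70883774  237.14556836] [ 578.40200028 -123.61226067  243.88915144]
```

View pics/w1.png

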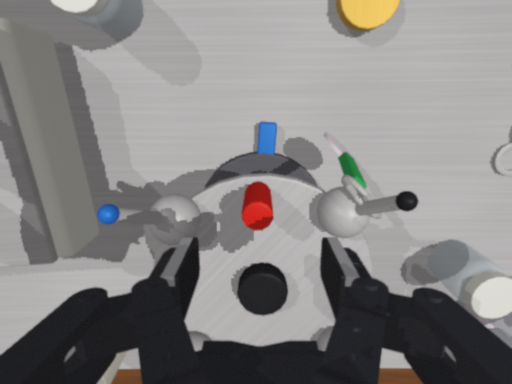

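The wrist view has the knob top at about (257,215), hub at (263,288), blue tip at (108,213) and pointer at (268,137). The fingers now close along y, so I'll turn back to close radially, and measure the axis and heading from this view.

Run:
```python
from h import *
c=dict(np.load('w1.npz')); W=pts(c); hsv=cv2.cvtColor(c['pixels'],cv2.COLOR_BGR2HSV).astype(int)
hub=(abs(W[...,2]-207)<4)&(hsv[...,2]<70)&(np.hypot(W[...,0]-655,W[...,1]+130)<40)
(x,y),rad=cv2.minEnclosingCircle(W[hub][:,:2].astype(np.float32)); print('hub',x,y,rad,hub.sum(),W[hub].mean(0))
bl=(hsv[...,0]>100)&(hsv[...,0]<130)&(hsv[...,1]>130)
m=bl&(W[...,2]<30)&(W[...,2]>10)&(W[...,0]<580)&(W[...,0]>500)&(abs(W[...,1]+130)<40); p=W[m]; print('pointer',cv2.minAreaRect(p[:,:2].astype(np.float32)),p[:,2].mean())
m=bl&(W[...,2]>235); print('tip',W[m].mean(0),m.sum())
f=(abs(W[...,2]-20)<4)&(hsv[...,2]<90)&(W[...,0]<600)&(abs(W[...,1]+130)<95)
p=W[f]; rr=np.hypot(p[:,0]-x,p[:,1]-y); print('foot',len(p),np.percentile(rr,99),p.min(0))
```

```text
hub 652.6820678710938 -129.97120666503906 21.244651794433594 1695 [ 651.3519544  -129.98272198  206.71040817]
pointer ((545.6434936523438, -122.18439483642578), (23.137264251708984, 41.391273498535156), 85.9805908203125) 18.01149124664065
tip [ 562.95966119 -226.20079204  252.33718212] 336
foot 601 88.14824684116533 [ 565.54121923 -198.68110232   16.01148675]
```

>>> send_rows --fingers '[0.7,0.7,0.7,0.7,0.7,0.7,0.7,0.7]' --delta_pos '[[0,0,0],[0,0,0],[0,0,0],[0,0,0],[0,0,0],[0,0,0],[0,0,0],[0,0,0]]' --angular '[[0,0,-0.18],[0,0,-0.36],[0,0,-0.54],[0,0,-0.72],[0,0,-0.9],[0,0,-1.08],[0,0,-1.26],[0,0,-1.44]]'

```text
time_s: 2.45
tcp_pos: [569.0, -131.9, 464.6]
tcp_rot: [-0.0, 0.663, 0.749, -0.0]
contact_force: [-0.5, 0.4, 1.0]
grip_width: 60.0
grasp_force: 0.0
```

>>> send_rows --fingers '[0.7,0.7,0.7,0.7,0.7,0.1,0.1,0.1]' --delta_pos '[[-0.1,-0.2,0],[-0.1,-0.2,-3],[-0.1,-0.2,-6],[-0.1,-0.2,-8],[-0.1,-0.2,-8],[-0.1,-0.2,-8],[-0.1,-0.2,-8],[-0.1,-0.2,-8]]' --angular '[[0,0,-0.09],[0,0,-0.09],[0,0,-0.09],[0,0,-0.09],[0,0,-0.09],[0,0,-0.09],[0,0,-0.09],[0,0,-0.09]]' --force 40

```text
time_s: 3.45
tcp_pos: [569.4, -133.9, 386.3]
tcp_rot: [0.003, 0.693, 0.721, 0.002]
contact_force: [5.8, -0.5, -1.1]
grip_width: 21.0
grasp_force: 39.2
```

>>> send_rows --fingers '[0.1,0.1,0.1,0.1,0.1,0.1,0.1,0.1]' --delta_pos '[[0,1.0,0],[0.2,2.0,0],[0.4,2.9,0],[0.7,3.8,0],[1.2,4.7,0],[1.7,5.5,0],[2.3,6.2,0],[3.0,6.8,0]]' --angular '[[0,0,-0.12],[0,0,-0.23],[0,0,-0.34],[0,0,-0.46],[0,0,-0.57],[0,0,-0.68],[0,0,-0.8],[0,0,-0.9]]'

```text
time_s: 4.45
tcp_pos: [598.3, -66.7, 386.3]
tcp_rot: [0.001, 0.938, 0.346, 0.001]
contact_force: [-2.6, -1.2, 3.8]
grip_width: 20.4
grasp_force: 39.9
```

>>> send_rows --fingers '[0.1,0.1]' --delta_pos '[[0,0,0],[0,0,0]]' --angular '[[0,0,0],[0,0,0]]'

```text
time_s: 4.7
tcp_pos: [598.6, -66.3, 386.3]
tcp_rot: [0.001, 0.937, 0.348, 0.002]
contact_force: [1.0, -1.0, 5.6]
grip_width: 20.9
grasp_force: 40.1
```

>>> send_rows --fingers '[0.55,0.55,0.55,0.55,0.55,0.55,0.6,0.6]' --delta_pos '[[0,0,0],[0,0,0],[0,0,1],[0,0,4],[0,0,7],[0,0,9],[-2,4,9],[-5,9,9]]' --angular '[[0,0,0],[0,0,0],[0,0,0],[0,0,0],[0,0,0],[0,0,0],[0,0,0.15],[0,0,0.3]]'

```text
time_s: 5.7
tcp_pos: [547.7, 24.1, 475.4]
tcp_rot: [0.0, 0.874, 0.485, 0.0]
contact_force: [0.4, 0.7, 0.6]
grip_width: 51.0
grasp_force: 0.0
```

Run:
```python
from h import *
c=cam('scene'); cv2.imwrite('pics/s2.png',cv2.resize(c['pixels'][100:300,130:380],None,fx=3,fy=3)); W=pts(c)
hsv=cv2.cvtColor(c['pixels'],cv2.COLOR_BGR2HSV).astype(int)
s=cam('side'); V=pts(s); h2=cv2.cvtColor(s['pixels'],cv2.COLOR_BGR2HSV).astype(int)
A=np.array([653.5,-130])
for n,w,h in(('scene',W,hsv),('side',V,h2)):
    near=np.hypot(w[...,0]-A[0],w[...,1]-A[1])<160
    for nm,m in (('tip',(h[...,0]>100)&(h[...,0]<130)&(h[...,1]>130)&(w[...,2]>238)&(w[...,2]<262)),('knob',((h[...,0]<8)|(h[...,0]>172))&(h[...,1]>150)&(w[...,2]>190)&(w[...,2]<250))):
        p=w[m&near]
        if len(p): q=np.median(p,0); print(n,nm,len(p),q.round(1),np.degrees(np.arctan2(q[1]-A[1],q[0]-A[0]))%360)
```

```text
scene tip 9 [ 525.3 -120.9  254.2] 175.93964903458303
scene knob 115 [605.2 -70.1 225. ] 128.8687701598983
side tip 19 [ 522.8 -126.5  247.1] 178.4799698794684
side knob 103 [591.1 -74.  216.4] 138.10324396187525
```

View pics/s2.png

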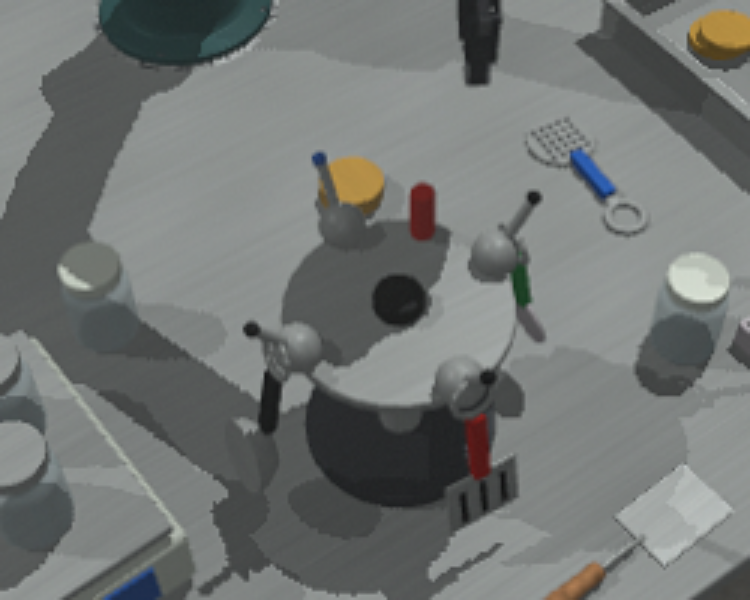

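The blue-tipped peg now stands at the front (about (320,160) in the crop), above the pointer direction. Everything else is undisturbed. Next is the skimmer: blade at (560,140), ring at (625,213).

>>> send_rows --fingers '[0.7,0.7,0.7,0.7,0.7,0.7,0.7,0.7]' --delta_pos '[[-0.5,3,0],[-1,6,0],[-1.5,9,0],[-2,12,-2],[-2.5,15,-4],[-3,18,-6],[-3.3,19.4,-8],[-3.3,19.4,-8]]' --angular '[[0,0,-0.165],[0,0,-0.33],[0,0,-0.49],[0,0,-0.65],[0,0,-0.81],[0,0,-0.97],[0,0,-1.13],[0,0,-1.29]]'

```text
time_s: 6.8
tcp_pos: [514.2, 219.2, 393.3]
tcp_rot: [0.001, 0.99, -0.141, -0.001]
contact_force: [-0.2, 0.4, 0.3]
grip_width: 59.9
grasp_force: 0.0
```

>>> send_rows --fingers '[0.7]' --delta_pos '[[0,0,0]]' --angular '[[0,0,0]]'

```text
time_s: 6.92
tcp_pos: [515.2, 218.1, 394.9]
tcp_rot: [0.0, 0.99, -0.138, 0.0]
contact_force: [-0.3, -1.2, -0.3]
grip_width: 59.6
grasp_force: 0.0
```

Run:
```python
from h import *
s=r.get_state(); print(s['tcp_pos'],s['tcp_rot'],s['joint_pos'])
c=cam('wrist'); np.savez('w3.npz',**c); cv2.imwrite('pics/w3.png',c['pixels'])
W=pts(c); h=cv2.cvtColor(c['pixels'],cv2.COLOR_BGR2HSV).astype(int)
m=(h[...,0]>100)&(h[...,0]<130)&(h[...,1]>130)&(W[...,2]>9)&(W[...,2]<20)
p=W[m][:,:2].astype(np.float32); print(m.sum(),cv2.minAreaRect(p),W[m][:,2].mean())
```

```text
[515.15734809 218.06267085 394.86409022] [ 2.00638222e-04  9.90393723e-01 -1.38275915e-01  6.14940474e-05] [-0.56595635  0.32387992  0.12947858  1.84564566 -0.04916925  0.97527422
 -2.26377635]
757 ((513.4590454101562, 224.24818420410156), (15.325809478759766, 68.34831237792969), 83.7507553100586) 14.15205149145485
```

View pics/w3.png

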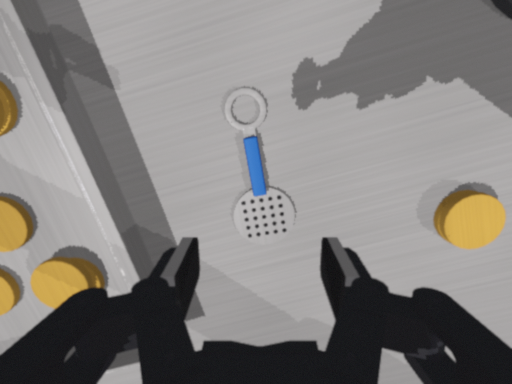

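The picture shows the ring at (245,108), grip at (255,165), blade at (265,213), with the skimmer heading about -6°. I'll align and descend onto the grip 10 mm blade-side of its middle.

>>> send_rows --fingers '[0.7,0.7,0.7,0.6,0.6,0.6,0.6,0.6]' --delta_pos '[[-1.2,0.7,0],[-1.2,0.7,-4],[-1.2,0.7,-8],[-1.2,0.7,-12],[-1.2,0.7,-16],[-1.2,0.7,-19],[-1.2,0.7,-21],[-1.2,0.7,-21.9]]' --angular '[[0,0,0.168],[0,0,0.168],[0,0,0.168],[0,0,0.168],[0,0,0.168],[0,0,0.168],[0,0,0.168],[0,0,0.168]]'

```text
time_s: 7.98
tcp_pos: [503.2, 224.5, 175.0]
tcp_rot: [0.0, 0.998, -0.055, -0.0]
contact_force: [0.2, -0.2, 0.1]
grip_width: 51.2
grasp_force: 0.0
```

>>> send_rows --fingers '[0.6,0,0,0,0,0]' --delta_pos '[[0,0,0],[0,0,0],[0,0,0],[0,0,0],[0,0,0],[0,0,0]]' --angular '[[0,0,0],[0,0,0],[0,0,0],[0,0,0],[0,0,0],[0,0,0]]' --force 60

```text
time_s: 8.72
tcp_pos: [503.4, 225.2, 176.9]
tcp_rot: [-0.0, 0.998, -0.055, 0.001]
contact_force: [-1.2, -0.6, 6.0]
grip_width: 14.3
grasp_force: 60.7
```

>>> send_rows --fingers '[0,0,0,0,0,0,0,0]' --delta_pos '[[0,0,2],[0,0,6],[0,0,11],[0,0,16],[-1,-2,20],[-1.5,-6,24],[-2,-10,26],[-3,-14,26]]' --angular '[[0,0,0],[0,0,0],[0,0,0],[0,0,0],[0,0,0],[0,0,0],[0,0,0.02],[0,0,0.04]]'

```text
time_s: 9.72
tcp_pos: [472.7, 83.5, 438.8]
tcp_rot: [-0.001, 0.999, -0.035, 0.003]
contact_force: [-0.4, -1.0, -1.4]
grip_width: 14.3
grasp_force: 59.9
```

>>> send_rows --fingers '[0,0,0,0,0,0,0,0]' --delta_pos '[[-0.5,-4,0],[-1,-8,0],[-2,-12,0],[-3,-16,0],[-4,-19,0],[-4.5,-20,0],[-4.5,-20,0],[-4.5,-20,0]]' --angular '[[0,0,0],[0,0,0],[0,-0.06,0],[0,-0.12,0],[-0.01,-0.18,0],[-0.015,-0.25,0],[-0.02,-0.35,0],[-0.025,-0.35,0]]'

```text
time_s: 10.72
tcp_pos: [426.9, -115.2, 436.4]
tcp_rot: [0.006, 0.984, -0.035, 0.174]
contact_force: [-0.2, -0.7, -2.2]
grip_width: 14.2
grasp_force: 59.9
```

Run:
```python
from h import *
s=r.get_state(); print(s['tcp_pos'],s['tcp_rot'],s['joint_pos'].round(3) if hasattr(s['joint_pos'],'round') else s['joint_pos'],s['contact_force'],s['ft_torque'])
```

```text
[ 426.87353267 -115.18686722  436.4173383 ] [ 0.00592166  0.98401414 -0.03540478  0.17443512] [-0.134 -0.023  0.335  2.172 -0.063  0.644 -1.396] [-0.16369106 -0.72089227 -2.16987552] [-0.03556853  0.42929647 -0.04780506]
```

```bash
cat > m.py <<'E'
from h import *
from scipy.spatial.transform import Rotation as Ro
A=np.array([653.5,-130]);f=np.array([np.cos(np.radians(176)),np.sin(np.radians(176))])
tip=np.r_[A+133*f,248]; seat=np.r_[A+105*f,208]
def ring():
    s=r.get_state();q=s['tcp_rot'];R=Ro.from_quat([q[1],q[2],q[3],q[0]]).as_matrix()
    return np.array(s['tcp_pos'])+R@[75,0,174],R
E
python3 - <<'E'
from m import *
p,R=ring(); print('ring',p.round(1),'x',R[:,0].round(2),'tip',tip.round(1),'seat',seat.round(1))
c=cam('wrist'); im=c['pixels'].copy()
W=pts(c); h=cv2.cvtColor(im,cv2.COLOR_BGR2HSV).astype(int)
m=(h[...,0]>100)&(h[...,0]<130)&(h[...,1]>130)&(W[...,2]>225)&(W[...,2]<265)&(W[...,0]>490); print('tip seen',W[m].mean(0).round(1),m.sum())
for X,col in ((p,(0,0,255)),(tip,(0,255,0)),(seat,(0,255,255))):
    u=proj(c,X)[0]; print(u.round()); cv2.drawMarker(im,tuple(int(a) for a in u),col,0,12,1)
cv2.imwrite('pics/w4.png',im)
E
```

```text
ring [ 556.8 -124.4  298.8] x [ 0.94 -0.07  0.34] tip [ 520.8 -120.7  248. ] seat [ 548.8 -122.7  208. ]
tip seen [nan nan nan] 0
[260.  92.]
[258. 184.]
[258. 150.]<stdin>:5: RuntimeWarning: Mean of empty slice.
  ret = um.true_divide(
```

View pics/w4.png

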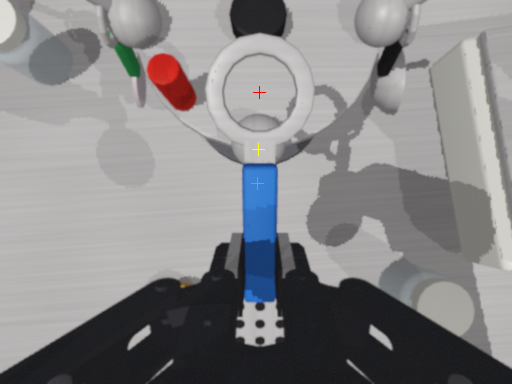

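The red marker (predicted ring) matches the real ring at (260,92); the tip is hidden behind the grip. I'll move the ring back over the tip.

>>> send_rows --fingers '[0,0,0,0,0,0,0]' --delta_pos '[[-1,0.1,0],[-2,0.2,0],[-3,0.3,0],[-4,0.4,0],[-4.6,0.4,0],[-4.6,0.4,-1],[-4.6,0.4,-1]]' --angular '[[0,0,0],[0,0,0],[0,0,0],[0,0,0],[0,0,0],[0,0,0],[0,0,0]]'

```text
time_s: 11.65
tcp_pos: [381.8, -111.0, 424.7]
tcp_rot: [0.006, 0.984, -0.035, 0.173]
contact_force: [0.2, 0.3, -0.8]
grip_width: 13.7
grasp_force: 59.9
```

```bash
cat > look.py <<'E'
from m import *
import sys
p,R=ring(); s=r.get_state(); print('tcp',np.round(s['tcp_pos'],1),'ring',p.round(1),'ringx',R[:,0].round(2),'j',np.round(s['joint_pos'],2))
c=cam('wrist'); im=c['pixels'].copy()
W=pts(c); h=cv2.cvtColor(im,cv2.COLOR_BGR2HSV).astype(int)
m=(h[...,0]>100)&(h[...,0]<130)&(h[...,1]>130); m[150:]=False
if m.any():
    v,u=np.nonzero(m); print('blue px',u.mean().round(1),v.mean().round(1),m.sum(),'world',np.nanmedian(W[m],0).round(1))
print('pred ring,tip px',proj(c,[p,tip,tip+[0,0,6]]).round(1).tolist(),tip.round(1))
cv2.imwrite('pics/%s.png'%sys.argv[1],im)
E
python3 look.py w5
```

```text
tcp [ 381.8 -111.   424.7] ring [ 511.5 -120.2  286.9] ringx [ 0.94 -0.07  0.34] j [-0.13 -0.1   0.33  2.27 -0.02  0.62 -1.42]
blue px 259.6 101.5 416 world [ 520.1 -120.9  253.2]
pred ring,tip px [[259.6, 92.4], [259.4, 101.8], [259.4, 98.0]] [ 520.8 -120.7  248. ]
```

Tip seen within 1 px of prediction (259.6,101.5), inside the ring. Threading down along the peg.

>>> send_rows --fingers '[0,0,0,0,0,0,0,0]' --delta_pos '[[0.1,0,-1],[0.2,0,-2],[0.25,0,-2.9],[0.8,0,-3.7],[1.4,-0.1,-4.5],[2.0,-0.1,-5.4],[2.5,-0.15,-6.2],[2.5,-0.15,-6.2]]' --angular '[[0,0,0],[0,0,0],[0,0,0],[0,0,0],[0,0,0],[0,0,0],[0,0,0],[0,0,0]]'

```text
time_s: 12.7
tcp_pos: [407.2, -112.5, 362.9]
tcp_rot: [0.006, 0.984, -0.035, 0.174]
contact_force: [0.7, -0.3, 0.1]
grip_width: 14.2
grasp_force: 59.9
```

```bash
python3 look.py w6
```

```text
tcp [ 407.2 -112.5  362.9] ring [ 536.8 -121.8  225.1] ringx [ 0.94 -0.07  0.34] j [-0.13  0.06  0.35  2.29 -0.16  0.45 -1.29]
blue px 260.1 109.4 999 world [ 520.1 -120.8  253.2]
pred ring,tip px [[259.7, 92.5], [259.8, 112.3], [259.8, 106.9]] [ 520.8 -120.7  248. ]
```

View pics/w6.png

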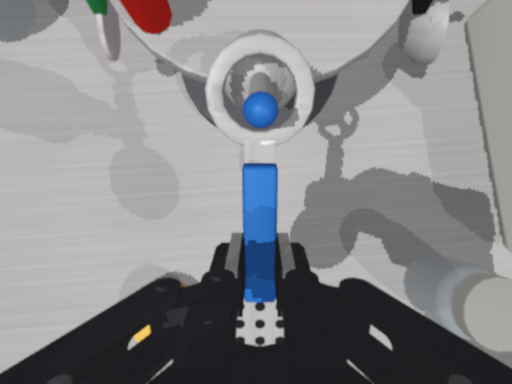

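Tip is poking through the ring at (260,109), with no contact force. I'll lower the rest with slightly more tilt until it seats.

>>> send_rows --fingers '[0,0,0,0,0,0,0,0]' --delta_pos '[[-0.1,0,-0.6],[-0.25,0,-1.2],[-0.4,-0.1,-1.8],[-0.5,-0.1,-2.4],[-0.65,-0.1,-3.0],[-0.75,-0.1,-3.3],[-0.75,-0.1,-3.5],[-0.75,-0.1,-3.5]]' --angular '[[0,-0.025,0],[0,-0.05,0],[0,-0.075,0],[-0.005,-0.1,0],[-0.01,-0.125,0],[-0.01,-0.15,0],[-0.01,-0.15,0],[-0.01,-0.15,0]]'

```text
time_s: 13.75
tcp_pos: [399.6, -113.7, 328.9]
tcp_rot: [0.009, 0.968, -0.035, 0.248]
contact_force: [-0.1, -0.4, -1.1]
grip_width: 14.4
grasp_force: 59.9
```

```bash
python3 look.py w7
```

```text
tcp [ 399.6 -113.7  328.9] ring [ 548.6 -124.3  212.3] ringx [ 0.87 -0.06  0.48] j [-0.    0.1   0.24  2.38 -0.54  0.19 -0.91]
blue px 254.9 111.3 1328 world [ 519.4 -120.9  253.1]
pred ring,tip px [[259.6, 92.5], [254.4, 115.4], [254.0, 106.2]] [ 520.8 -120.7  248. ]
```

>>> send_rows --fingers '[0,0,0,0]' --delta_pos '[[0.1,0.1,-0.2],[0.2,0.15,-0.3],[0.2,0.15,-0.4],[0.2,0.15,-0.4]]' --angular '[[0,0,0],[0,0.03,0],[0,0.03,0],[0,0.03,0]]'

```text
time_s: 14.3
tcp_pos: [404.0, -112.3, 326.9]
tcp_rot: [0.01, 0.971, -0.034, 0.237]
contact_force: [1.7, 0.4, 6.4]
grip_width: 14.1
grasp_force: 60.6
```

```bash
python3 look.py w8
```

```text
tcp [ 404.  -112.3  326.9] ring [ 550.4 -123.1  207.1] ringx [ 0.89 -0.06  0.46] j [-0.05  0.11  0.28  2.37 -0.48  0.21 -0.97]
blue px 259.8 112.7 1483 world [ 519.6 -120.8  253.2]
pred ring,tip px [[259.7, 92.6], [259.2, 116.9], [259.2, 107.8]] [ 520.8 -120.7  248. ]
```

Seated (6 N upward reaction). Now I'll open and back off.

>>> send_rows --fingers '[0.3,0.5,0.5,0.5,0.5,0.5,0.5,0.5]' --delta_pos '[[0,0,0],[0,0,0],[0,0,0],[0,0,0],[-0.2,0,1],[-0.5,0,3],[-0.5,0,6],[-0.5,0,9]]' --angular '[[0,0,0],[0,0,0],[0,0,0],[0,0,0],[0,0,0],[0,0,0],[0,0,0],[0,0,0]]'

```text
time_s: 15.35
tcp_pos: [396.2, -112.0, 415.3]
tcp_rot: [0.009, 0.972, -0.034, 0.233]
contact_force: [0.3, 0.2, 0.2]
grip_width: 42.8
grasp_force: 0.0
```

>>> send_rows --fingers '[0.5,0.5,0.5,0.5,0.5,0.5,0.5,0.5]' --delta_pos '[[0,1,2],[0,4,3],[0,8,4],[0,12,4],[0,14,4],[0,14,4],[0,14,4],[0,14,4]]' --angular '[[0,0,0],[0,0,0],[0,0,0],[0,0.1,0],[0,0.2,0],[0,0.3,0],[0,0.3,0],[0,0.3,0]]'

```text
time_s: 16.35
tcp_pos: [396.3, 27.7, 454.4]
tcp_rot: [0.014, 0.996, -0.033, 0.086]
contact_force: [0.2, 0.9, 0.3]
grip_width: 42.6
grasp_force: 0.0
```

Run:
```python
from m import *
a=cam('side'); b=cam('scene')
A1=cv2.resize(a['pixels'][110:310,140:340],(400,400)); B1=cv2.resize(b['pixels'][110:310,130:330],(400,400))
cv2.imwrite('pics/f.png',np.hstack([A1,B1]))
W=pts(a); h=cv2.cvtColor(a['pixels'],cv2.COLOR_BGR2HSV).astype(int)
bl=(h[...,0]>100)&(h[...,0]<130)&(h[...,1]>130)&(W[...,0]>380)&(W[...,0]<600)&(abs(W[...,1]+125)<40)
for z0,z1 in((30,215),(235,260)):
    q=W[bl&(W[...,2]>z0)&(W[...,2]<z1)]
    if len(q): print(len(q),np.median(q,0).round(),q.min(0).round(),q.max(0).round())
```

```text
142 [ 509. -127.  149.] [ 492. -131.  115.] [ 528. -114.  179.]
13 [ 519. -125.  249.] [ 515. -128.  245.] [ 524. -119.  251.]
```

View pics/f.png

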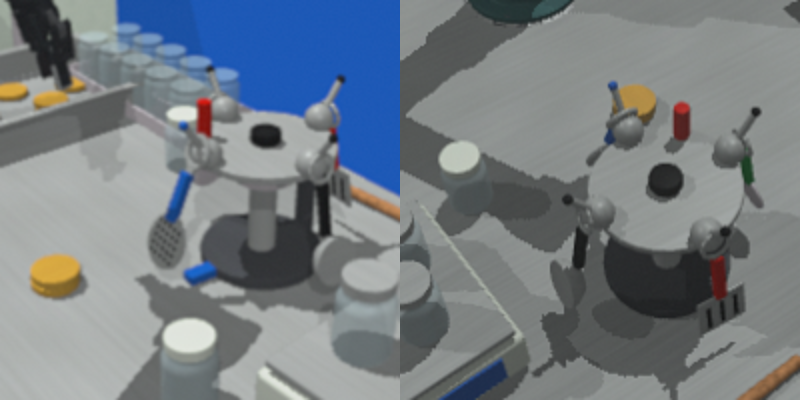

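The skimmer hangs by its ring on the ball collar (side crop, ring at about (205,150), blade at (167,240)). The peg stands at the front, and jars and lids are in place. I'll let it settle, then hand in.

>>> send_rows --fingers '[0.5,0.5,0.5,0.5,0.5,0.5,0.5,0.5]' --delta_pos '[[0,0,0],[0,0,0],[0,0,0],[0,0,0],[0,0,0],[0,0,0],[0,0,0],[0,0,0]]' --angular '[[0,0,0],[0,0,0],[0,0,0],[0,0,0],[0,0,0],[0,0,0],[0,0,0],[0,0,0]]'

```text
time_s: 17.45
tcp_pos: [396.5, 27.9, 454.7]
tcp_rot: [0.014, 0.996, -0.033, 0.085]
contact_force: [0.6, -0.3, 0.3]
grip_width: 42.7
grasp_force: 0.0
```

```bash
python3 -c "
from bench import r
print(r.finish_job())"
```

```text
the job is handed in; nothing more can be done
None
```

The job is handed in: the rack is turned to its front stop with the empty peg above the blue pointer, and the skimmer hangs by its ring on that peg's ball collar. The jars and lids in view stayed where they were, and it took about 17.5 s; the hand-in returned no verdict.

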